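# Open the press-and-turn reagent bottle

### The job

Open the amber reagent bottle in its holder: its white safety cap only clicks round unless it is pushed down while it is turned anticlockwise. Push firmly but without forcing it (never above about 30 N), lift the cap off once it is free, and set it down gently, right side up, flat on the floor of the small red tray. Leave the forceps, pen and tissue booklet where they lie.

Things in the scene. Friction and masses are not known exactly. Their poses are not given: they have to be found in the camera images.
- holder: Aluminium holder bolted to the bench (plate 110 x 110 x 8 mm, corner angles to 53 mm height) with the square amber bottle, 68 mm wide. Origin: centre of the plate's underside, on the common axis of bottle and cap; z up. The bottle rides upright on a soft sprung foot: pushed with 3 to 5 N it sinks by 3 to 18 mm, differing each time, and then stands firm.
- bottle: The amber bottle. Origin on its axis, level with the bench when unloaded (it sinks by the give of the foot). Shoulder narrows from 64 mm diameter at height 110 mm to 41 mm at 121 mm above the origin. It can only sink and rise in its holder; it cannot turn or be lifted out.
- mouth (a point): Centre of the bottle's mouth, 146 mm above the bottle's origin, hidden in the cap at first. Neck 28 mm in diameter, with three lugs that hold the cap. The closed cap has about 1.5 mm of side play and 1 mm of lift; once its lugs are clear it comes straight up, free after 18 mm.
- cap: White ribbed two-part safety cap, 50 mm diameter, 42 mm high, 80 g. Origin: centre of its lower rim, z up (on the bottle, 128 mm above the bench). The pose is that of the orange inner cap, whose lid (geom cap_c0) rests on the mouth; the white shell slides and spins on it. To open, the inner cap turns about 0.62 rad anticlockwise seen from above, against 0.3 N m of drag plus rubbing.
- cap_top (a point): Centre of the white shell's top with the red arrows (170 mm above the bench at first). Grip the shell's top 20 mm. Inside, a spring holds it up: it sinks from 8 N and is 3 mm down on the inner cap at 14 N. Only well pressed do its sloped inner teeth (every 45 degrees, up to 20 degrees of play) carry the inner cap; pressed less it clicks round. Push with 15 to 22 N while turning.
- collar (a joint): Turn of the inner cap on the neck, rad: 0 = closed (as at the start), grows anticlockwise seen from above; above 0.62 the cap is free to be lifted, 0.9 is the stop. The collar round the neck stays as it is when the cap is off.
- tray: Small open red card tray with white lining, fixed to the bench, 62 mm (its x) by 84 mm (its y), 20 mm high; walls 2 mm, floor 2 mm thick. Origin: centre of its underside; clear inside 58 x 80 mm.
- forceps: Steel forceps lying loose, 16 x 132 x 11 mm, long axis y. Origin: centre of underside. Bystander.
- red_pen: Red and white marker pen lying loose, 17 x 135 x 16 mm, long axis y. Origin: centre of underside. Bystander.
- lens_tissue: Small booklet lying loose, 50 x 74 x 10 mm. Origin: centre of underside. Bystander.
Mind the look-alikes: they are no part of the job. Several things have the shape of the cap; the one meant has the colours described above.

How it is judged:
By the outcome, as a careful person would: the job done as asked, in the order asked, and still so for the second after the job is handed in, with the robot touching nothing.
It also fails if it takes over 64 s, if anything falls off the work surface, if the arm or the gripper's body presses on something with over 40 N, if the wrist force passes 120 N, or if a joint passes its speed limit or range.

### The arm

A 6-joint arm with a two-finger parallel gripper is mounted at the origin on a cart in front of the work surface, level with it; the furniture and walls round the work are solid. World frame = base frame: x ahead of the robot, y to its left, z up, the work surface at z = 0. Lengths are in m, angles in rad, forces in N, time in s.
With the tool pointing down it reaches from about 0.375 to 0.9 m from the base axis. Payload 3.1 kg.
Tool frame: the origin (TCP) lies at the very end of the fingers, on their centre line; the grasp point (between the pads) lies 19 mm behind it (grip_depth is the distance from the TCP to the grasp point, in m); z points along the fingers, y is the line along which they close (so a half turn about z gives the same grasp; the last joint's range is limited). The gripper opens to 85 mm and grips with 20 to 120 N. Pads are 22 mm wide; open, the fingers measure 114 mm over their backs; the gripper's body (76 mm by 85 mm) begins 54 mm behind the grasp point. The pads swing forward as they close: fully open they stand 13 mm farther back than shut.
Start: joints at [1.024, 0.527, 1.433, -0, 1.181, -0.178], TCP at [0.225, 0.583, 0.231] pointing down, gripper open.
Joint ranges: [-3.08, 3.08], [-0.75, 2.2], [0.22, 2.44], [-1.43, 4.57], [0, 2.65], [-2.85, 2.85]. Speed limits (rad/s): [2.79, 2.79, 3.14, 3.14, 3.14, 3.14].

### API

Orientations are given as a unit quaternion [x, y, z, w].
In Python, from station import * gives the robot as it stands.
- The arm moves only by the tool apply_moves, never from a script. Its argument "plan" is a list of rows, each a list of 7 numbers: the shift along the tool's x, y, z in m, then the turn, a rotation vector about the tool's x, y, z in rad, then the gripper command: -1 is fully open, 1 is shut, values between are in proportion. In form: [[dx, dy, dz, wx, wy, wz, jaw], ...]. A call has 1 to 8 rows; each row shifts and turns the commanded pose from where the row before left it, along the tool's axes as they then stand; what a row does not reach is not made up. A row lasts 1/8 s, in which the tool goes at most 62.5 mm and 10.7 degrees, less where a joint would pass 70% of its speed; a pose out of reach is approached as far as the arm can. A call is refused whole if a number of a shift passes 0.0625 or a number of a turn 0.188, either way. A call with a gripper value outside its range is refused whole. The fingers move at their own pace and stop on an object; "force" is the grip in N (left out, the last holds). Time passes only in rows, so rows that do not move let the fingers close. It gives the time, the measured TCP pose, the force, the opening and the grip force at its end, in the units of the state.
- sense(): the state, without advancing time (a new reading comes with each control period).
- snapshot(name): name is "side" or "top"; returns the picture (400x640x3 uint8, red, green, blue); there is no depth.
- calibration(name): a dict with "camera_matrix" (3x3 intrinsics, pixels), "R" (3x3) and "t" (3): a world point X has camera coordinates R X + t. Camera axes: x right, y down, z forward; pixel columns grow to the right and rows downward; lengths in m; the calibration is good to about 2 mm. A picture is of the moment at which its call begins. calibration takes no time and is no camera call.
- sign_off(): hands the job in; it is judged then, once.
The state is a dict: "t": time; "q": joint angles; "qd": joint speeds; "tau": joint torques, N m; "tcp_pos": TCP position; "tool_rot": TCP orientation; "force": force on the tool from outside, world axes, zero at the start; "ft_torque": the same for the moment, N m; "finger_gap": opening from 0.0 (shut) to 1.0 (fully open); "gripper_force": force on a finger pad.
Only numpy, scipy, OpenCV 4.12 (cv2) and the standard library are available. Lean on these libraries where they do the work, as an engineer would, in place of code of your own. Each camera call takes 0.05 s, during which the arm holds its last target. There are 200 camera calls.

## Working session

There is one attempt and no reset: what is moved stays moved. The work goes in short steps, Python scripts to look and compute and a tool call to move; the robot and the scene stay as the last step left them, time stands still between calls to the robot, and variables do not carry over. Pictures are saved under pics/ and viewed, at most 10 in all, crops included, and the job is handed in when it is done.

Besides the shell and the picture viewer there is one more tool, called after "Request:" as name([rows], argument=value, ...), one row to a line, values as JSON. apply_moves: Moves the arm, as the interface text tells. Its arguments: {"type":"object","properties":{"plan":{"type":"array"},"force":{"type":"number"}},"required":["plan"]}

```bash
mkdir -p pics; python3 - <<'E'
from station import *
import cv2
for n in("side","top"):
    cv2.imwrite(f"pics/{n}0.png",snapshot(n)[:,:,::-1])
    c=calibration(n);print(n,c["camera_matrix"],c["R"],c["t"])
print(sense())
E
```

```text
side [[432.04203241   0.         319.34482502]
 [  0.         432.04203241 204.72220927]
 [  0.           0.           1.        ]] [[-0.95111151 -0.30884038  0.00212512]
 [-0.1904897   0.5811923  -0.79115686]
 [ 0.24310609 -0.75288321 -0.6116096 ]] [0.45982922 0.22749809 0.88402142]
top [[380.76038122   0.         320.81938294]
 [  0.         380.76038122 192.87420974]
 [  0.           0.           1.        ]] [[ 0.02300891 -0.99965008  0.01305015]
 [-0.98868872 -0.02468788 -0.14793618]
 [ 0.1482066  -0.00949869 -0.9889108 ]] [-0.04334303  0.50381021  0.98958158]
{'t': 0.1, 'q': array([ 1.02455329e+00,  5.28355200e-01,  1.43379373e+00,  7.70446063e-06,
        1.18136095e+00, -1.78487042e-01]), 'qd': array([-0.00150045, -0.0010276 , -0.00343696,  0.00180206,  0.00117673,
        0.00097098]), 'tau': array([ 7.01906247e-04, -4.43301415e+01, -1.78587055e+01, -1.69516420e-04,
        3.91628229e-03,  3.22662140e-05]), 'tcp_pos': array([0.22432623, 0.58266828, 0.23043629]), 'tool_rot': array([ 1.82844916e-01,  9.83141301e-01, -8.95097798e-04, -3.43146177e-04]), 'force': array([-0.09915505, -0.0296625 , -0.11904733]), 'ft_torque': array([-0.04120535, -0.00551493,  0.00458916]), 'gripper_force': 0.0, 'finger_gap': 1.0009856494149256}
```

View pics/side0.png

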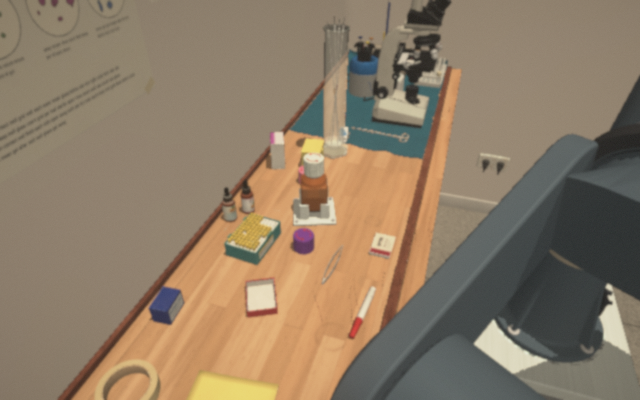

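View pics/top0.png

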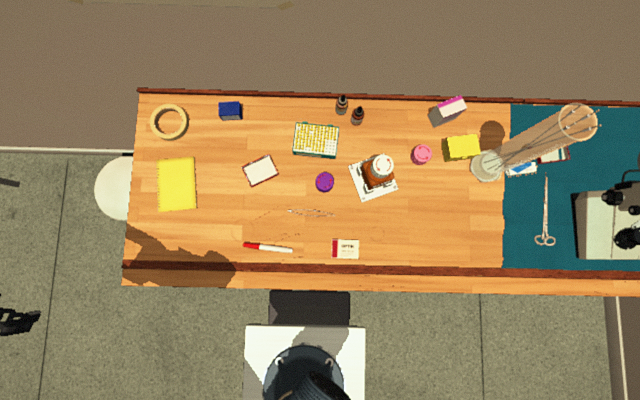

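The side view shows the cap at about (314,163) on the bottle and the tray at (261,297). The top view shows the cap at (381,167), the holder plate at (373,178) and the tray at (260,170). Next I'll measure these with masks and rays.

```bash
cat > h.py <<'E'
from station import *
import cv2, numpy as np
from scipy.spatial.transform import Rotation as Rn
def ray(n,u,v):
    c=calibration(n);d=c["R"].T@np.linalg.inv(c["camera_matrix"])@[u,v,1];return -c["R"].T@c["t"],d
def onz(n,u,v,z):
    o,d=ray(n,u,v);return o+d*(z-o[2])/d[2]
def proj(n,X):
    c=calibration(n);p=c["camera_matrix"]@(c["R"]@np.array(X)+c["t"]);return p[:2]/p[2]
E
python3 - <<'E'
from h import *
s=cv2.imread("pics/side0.png");t=cv2.imread("pics/top0.png")
a=cv2.resize(t[140:205,230:410],None,fx=4.4,fy=4.4,interpolation=cv2.INTER_CUBIC)
b=cv2.resize(s[145:235,280:350],None,fx=3.3,fy=3.3,interpolation=cv2.INTER_CUBIC)
c=cv2.resize(s[270:325,230:290],None,fx=5,fy=5,interpolation=cv2.INTER_CUBIC)
o=np.zeros((590,795,3),np.uint8);o[:a.shape[0],:a.shape[1]]=a;o[290:290+b.shape[0],:b.shape[1]]=b;o[290:290+c.shape[0],300:300+c.shape[1]]=c
cv2.imwrite("pics/crop0.png",o)
print(proj("top",sense()["tcp_pos"]),proj("side",sense()["tcp_pos"]))
def blobs(img,roi,lo,hi):
    x0,y0,x1,y1=roi;m=cv2.inRange(cv2.cvtColor(img[y0:y1,x0:x1],cv2.COLOR_BGR2HSV),lo,hi)
    for k in cv2.findContours(m,cv2.RETR_EXTERNAL,cv2.CHAIN_APPROX_NONE)[0]:
        if cv2.contourArea(k)>40:
            r=cv2.minAreaRect(k);print(np.array(r[0])+[x0,y0],r[1:],cv2.contourArea(k));yield np.array(cv2.boxPoints(r))+[x0,y0]
for n,img,roi in(("top",t,(235,150,285,190)),("side",s,(240,270,285,320))):
    print(n,"tray lining")
    for bx in blobs(img,roi,(0,0,150),(180,70,255)):
        P=np.array([onz(n,*p,.011) for p in bx]);print(P.mean(0),P[:,:2].round(4).tolist())
for n,img,roi,in(("top",t,(345,150,402,205)),("side",s,(288,150,345,228))):
    print(n,"white")
    for bx in blobs(img,roi,(0,0,150),(180,60,255)): print(bx.mean(0),onz(n,*bx.mean(0),.17),onz(n,*bx.mean(0),.008))
E
```

```text
[ 22.9113944  305.52165624] [400.00032112 615.28967243]
top tray lining
[259.18613434 169.6131382 ] ((20.721385955810547, 29.299922943115234), 64.98310089111328) 498.0
[0.57014517 0.1417856  0.011     ] [[0.5778, 0.1914], [0.6152, 0.119], [0.5622, 0.0923], [0.5253, 0.1644]]
side tray lining
[259.80487442 294.74390411] ((27.497453689575195, 28.38090705871582), 83.6598129272461) 693.0
[0.57144329 0.13665144 0.011     ] [[0.6172, 0.1172], [0.5625, 0.0898], [0.5273, 0.1572], [0.5788, 0.1824]]
top white
[372.50684738 177.18493271] ((39.32582473754883, 38.50653839111328), 69.44395446777344) 585.5
[372.5068475  177.18493223] [ 0.52545837 -0.15136646  0.17      ] [ 0.55717478 -0.17517527  0.008     ]
[382.6000061  164.69999886] ((20.57182502746582, 20.124608993530273), 63.43495178222656) 309.0
[382.6000061  164.69999862] [ 0.55628959 -0.1753216   0.17      ] [ 0.59365796 -0.20352183  0.008     ]
side white
[313.94137764 211.50344849] ((25.30919075012207, 41.28158187866211), 86.633544921875) 574.0
[313.94137788 211.50344849] [0.48775322 0.02363394 0.17      ] [ 0.55317363 -0.16843843  0.008     ]
[313.5 165. ] ((22.0, 19.0), 90.0) 295.0
[313.5 165. ] [ 0.54473483 -0.14283729  0.17      ] [ 0.62694852 -0.38397107  0.008     ]
```

View pics/crop0.png

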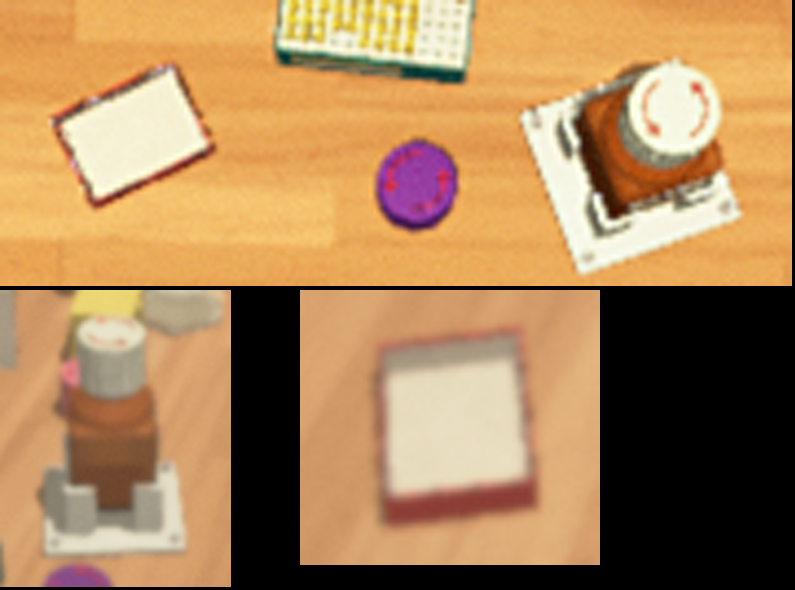

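```bash
python3 - <<'E'
from h import *
T=[(50,122),(172,65),(215,150),(95,208)];S=[(378,345),(522,330),(535,485),(388,497)]
for n,L in(("top",[(230+x/4.4,140+y/4.4) for x,y in T]),("side",[(230+(x-300)/5,270+(y-290)/5) for x,y in S])):
    P=np.array([onz(n,*p,.02) for p in L]);print(n,"cam",ray(n,0,0)[0].round(3),P.mean(0),[(np.linalg.norm(P[i]-P[i-1]).round(4),np.degrees(np.arctan2(*(P[i]-P[i-1])[1::-1])).round(1)) for i in range(4)])
print(onz("top",383.4,165,.17),onz("side",314.2,158.9,.17))
o,d=ray("top",383.4,165);p,e=ray("side",314.2,158.9)
k=np.linalg.lstsq(np.c_[d,-e],p-o,rcond=None)[0];print(o+d*k[0],p+e*k[1])
q=sense()["tool_rot"];print(Rn.from_quat(q).as_matrix().round(3))
E
```

```text
top cam [ 0.352 -0.021  1.054] [0.56454058 0.13732592 0.02      ] [(np.float64(0.0622), np.float64(29.8)), (np.float64(0.0844), np.float64(-62.7)), (np.float64(0.0614), np.float64(-151.5)), (np.float64(0.0829), np.float64(117.9))]
side cam [0.266 0.675 0.72 ] [0.56489857 0.1426009  0.02      ] [(np.float64(0.0825), np.float64(-61.6)), (np.float64(0.0619), np.float64(-153.9)), (np.float64(0.0847), np.float64(116.2)), (np.float64(0.0588), np.float64(23.9))]
[ 0.55560938 -0.17722698  0.17      ] [ 0.55183772 -0.16922989  0.17      ]
[ 0.55693461 -0.17824285  0.16423561] [ 0.55502832 -0.17864998  0.16386911]
[[-0.933  0.36  -0.001]
 [ 0.36   0.933 -0.002]
 [ 0.    -0.002 -1.   ]]
```

The cap axis is at about (0.556, −0.175). The tray centre is at about (0.565, 0.140), with its long axis at about 117.5°. I'll move above the cap now.

Request:
apply_moves([
  [-0.02, -0.02, 0, 0, 0, 0, -1],
  [-0.0415, -0.042, 0, 0, 0, 0, -1],
  [-0.0415, -0.042, 0, 0, 0, 0, -1],
  [-0.0415, -0.042, 0, 0, 0, 0, -1],
  [-0.0415, -0.042, 0, 0, 0, 0, -1],
  [-0.0415, -0.042, 0, 0, 0, 0, -1],
  [-0.0415, -0.042, 0, 0, 0, 0, -1],
  [-0.0415, -0.042, 0, 0, 0, 0, -1],
], force=60)

```text
t: 1.1
tcp_pos: [0.4019, 0.1768, 0.2313]
tool_rot: [0.183, 0.983, 0.0, 0.0]
force: [1.8, 0.4, -0.6]
finger_gap: 1.001
gripper_force: 0.0
```

Request:
apply_moves([
  [-0.0415, -0.042, 0, 0, 0, 0, -1],
  [-0.0415, -0.042, 0, 0, 0, 0, -1],
  [-0.0415, -0.042, 0, 0, 0, 0, -1],
  [-0.0415, -0.042, 0, 0, 0, 0, -1],
  [-0.0415, -0.042, 0, 0, 0, 0, -1],
  [-0.0415, -0.042, 0, 0, 0, 0.15, -1],
  [-0.02, -0.02, 0, 0, 0, 0.15, -1],
  [0, 0, 0, 0, 0, 0.15, -1],
])

```text
t: 2.1
tcp_pos: [0.5513, -0.1762, 0.2307]
tool_rot: [0.401, 0.916, -0.0, 0.0]
force: [-0.1, 1.0, 0.9]
finger_gap: 1.0
gripper_force: 0.0
```

Request:
apply_moves([
  [0, 0, 0, 0, 0, 0.15, -1],
  [0, 0, 0, 0, 0, 0, -1],
  [0, 0, 0, 0, 0, 0, -1],
])

```text
t: 2.48
tcp_pos: [0.5506, -0.1732, 0.2311]
tool_rot: [0.464, 0.886, 0.0, -0.0]
force: [-0.2, 0.6, -0.4]
finger_gap: 1.001
gripper_force: 0.0
```

```bash
python3 - <<'E'
from h import *
s=snapshot("side")[:,:,::-1];t=snapshot("top")[:,:,::-1]
a=cv2.resize(t[100:240,310:450],(420,420),interpolation=cv2.INTER_CUBIC)
b=cv2.resize(s[90:230,250:370],(360,420),interpolation=cv2.INTER_CUBIC)
cv2.imwrite("pics/c1.png",np.hstack([a,b]))
S=sense();Q=Rn.from_quat(S["tool_rot"]).as_matrix();p=S["tcp_pos"];print(p,S["q"],Q.T@(np.array([.556,-.1745,.231])-p))
print(proj("top",p),proj("side",p))
E
```

```text
[ 0.55068879 -0.17322332  0.23127268] [-4.98233942e-01  4.63192687e-01  1.55481270e+00 -1.43125626e-05
  1.12372030e+00 -1.10279405e+00] [-0.00406933  0.00364414  0.00027196]
[386.4533436  161.03496703] [315.07643841 135.61565287]
```

View pics/c1.png

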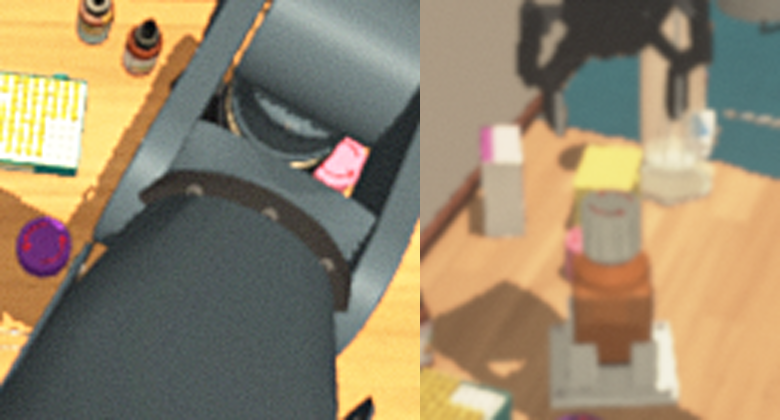

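The side crop shows the fingers straddling the cap, about 1–2 px off centre; in the top crop the arm hides the cap. I'll go down slowly and close.

Request:
apply_moves([
  [-0.0026, 0.0022, 0.02, 0, 0, 0, -1],
  [0, 0, 0.025, 0, 0, 0, -1],
  [0, 0, 0.025, 0, 0, 0, -1],
  [0, 0, 0.016, 0, 0, 0, -1],
  [0, 0, 0, 0, 0, 0, -1],
  [0, 0, 0, 0, 0, 0, -1],
])

```text
t: 3.32
tcp_pos: [0.5547, -0.1746, 0.1461]
tool_rot: [0.465, 0.885, -0.0, 0.001]
force: [0.4, -0.2, -0.0]
finger_gap: 0.998
gripper_force: 0.0
```

Request:
apply_moves([
  [0, 0, 0, 0, 0, 0, 0],
  [0, 0, 0, 0, 0, 0, 0],
  [0, 0, 0, 0, 0, 0, 0.1],
  [0, 0, 0, 0, 0, 0, 0.15],
  [0, 0, 0, 0, 0, 0, 0.2],
], force=20)

```text
t: 3.95
tcp_pos: [0.5544, -0.1745, 0.1458]
tool_rot: [0.465, 0.885, -0.0, 0.001]
force: [1.0, -0.1, 3.6]
finger_gap: 0.58
gripper_force: 24.3
```

Request:
apply_moves([
  [0, 0, 0, 0, 0, 0, 0.5],
  [0, 0, 0, 0, 0, 0, 1],
  [0, 0, 0, 0, 0, 0, 1],
], force=80)

```text
t: 4.32
tcp_pos: [0.5544, -0.1745, 0.1454]
tool_rot: [0.465, 0.885, 0.0, 0.0]
force: [0.6, -0.7, 3.1]
finger_gap: 0.559
gripper_force: 82.0
```

Request:
apply_moves([
  [0, 0, 0.002, 0, 0, 0, 1],
  [0, 0, 0.002, 0, 0, 0, 1],
  [0, 0, 0, 0, 0, 0, 1],
])

```text
t: 4.7
tcp_pos: [0.5544, -0.1745, 0.142]
tool_rot: [0.465, 0.885, -0.0, 0.001]
force: [-0.2, 0.3, 10.0]
finger_gap: 0.559
gripper_force: 82.7
```

Request:
apply_moves([
  [0, 0, 0.001, 0, 0, 0, 1],
  [0, 0, 0.001, 0, 0, 0, 1],
  [0, 0, 0, 0, 0, 0, 1],
])

```text
t: 5.08
tcp_pos: [0.5544, -0.1745, 0.1406]
tool_rot: [0.465, 0.885, -0.0, 0.001]
force: [-0.4, 0.3, 11.4]
finger_gap: 0.556
gripper_force: 82.9
```

Request:
apply_moves([
  [0, 0, 0.001, 0, 0, 0, 1],
  [0, 0, 0.001, 0, 0, 0, 1],
  [0, 0, 0, 0, 0, 0, 1],
])

```text
t: 5.45
tcp_pos: [0.5545, -0.1746, 0.1397]
tool_rot: [0.465, 0.885, -0.0, 0.001]
force: [-2.7, 1.6, 16.8]
finger_gap: 0.559
gripper_force: 83.8
```

Request:
apply_moves([
  [0, 0, 0.0004, 0, 0, -0.05, 1],
  [0, 0, 0, 0, 0, -0.05, 1],
  [0, 0, 0, 0, 0, -0.05, 1],
])

```text
t: 5.82
tcp_pos: [0.554, -0.175, 0.1397]
tool_rot: [0.397, 0.918, -0.001, 0.001]
force: [-4.8, -1.1, 19.0]
finger_gap: 0.556
gripper_force: 83.9
```

```bash
python3 -c "
from station import *
s=sense();print(s['ft_torque'],s['force'],s['q'])"
```

```text
[-0.09311472  0.69963207  0.01716912] [-4.83263809 -1.08111764 18.95489332] [-0.49739866  0.58786292  1.6298206  -0.00170986  0.92223615 -1.25164202]
```

Request:
apply_moves([
  [0.0004, -0.0004, 0, 0, 0, -0.06, 1],
  [0, 0, 0, 0, 0, -0.06, 1],
  [0, 0, 0, 0, 0, -0.06, 1],
])

```text
t: 6.2
tcp_pos: [0.5537, -0.1755, 0.1397]
tool_rot: [0.313, 0.95, -0.001, 0.001]
force: [-4.1, -2.5, 19.1]
finger_gap: 0.56
gripper_force: 84.2
```

```bash
cat > f.py <<'E'
from h import *
s=sense();x,y=Rn.from_quat(s['tool_rot']).as_matrix()[:2,:2].T
print(s['ft_torque'].round(3),s['force'].round(1),s['q'][5].round(3),'tool x,y',x.round(2),y.round(2))
E
python3 f.py
```

```text
[-0.37   0.816 -0.427] [-4.1 -2.5 19.1] -1.431 tool x,y [-0.8   0.59] [0.59 0.8 ]
```

Request:
apply_moves([
  [0.0001, -0.0004, 0, 0, 0, -0.06, 1],
  [0, 0, 0, 0, 0, -0.06, 1],
  [0, 0, 0, 0, 0, -0.06, 1],
])

```text
t: 6.58
tcp_pos: [0.5533, -0.1761, 0.1397]
tool_rot: [0.226, 0.974, -0.001, 0.001]
force: [-4.7, -2.1, 18.5]
finger_gap: 0.558
gripper_force: 84.1
```

```bash
python3 f.py
```

```text
[-0.442  0.779 -0.439] [-4.7 -2.1 18.5] -1.612 tool x,y [-0.9   0.44] [0.44 0.9 ]
```

Request:
apply_moves([
  [0.0003, -0.0003, 0, 0, 0, -0.06, 1],
  [0, 0, 0, 0, 0, -0.06, 1],
  [0, 0, 0, 0, 0, -0.06, 1],
  [0, 0, 0, 0, 0, -0.06, 1],
])

```text
t: 7.08
tcp_pos: [0.5529, -0.177, 0.1397]
tool_rot: [0.108, 0.994, -0.002, 0.001]
force: [-5.6, -4.5, 18.2]
finger_gap: 0.561
gripper_force: 83.9
```

```bash
python3 f.py
```

```text
[-0.796  0.811 -0.46 ] [-5.6 -4.5 18.2] -1.852 tool x,y [-0.98  0.22] [0.22 0.98]
```

Request:
apply_moves([
  [0.0002, -0.0005, 0, 0, 0, -0.06, 1],
  [0, 0, 0, 0, 0, -0.06, 1],
  [0, 0, 0, 0, 0, -0.06, 1],
  [0, 0, 0, 0, 0, -0.06, 1],
])

```text
t: 7.58
tcp_pos: [0.5528, -0.178, 0.1397]
tool_rot: [-0.012, 1.0, -0.003, 0.001]
force: [-5.2, -5.9, 17.8]
finger_gap: 0.559
gripper_force: 83.9
```

```bash
python3 f.py
```

```text
[-0.907  0.785 -0.478] [-5.2 -5.9 17.8] -2.093 tool x,y [-1.   -0.02] [-0.02  1.  ]
```

Request:
apply_moves([
  [0.0001, -0.0005, 0, 0, 0, -0.04, 1],
  [0, 0, 0, 0, 0, -0.04, 1],
  [0, 0, 0, 0, 0, 0, 1],
])

```text
t: 7.95
tcp_pos: [0.5528, -0.1783, 0.1397]
tool_rot: [-0.051, 0.999, -0.003, 0.001]
force: [-4.7, -5.2, 17.8]
finger_gap: 0.559
gripper_force: 84.0
```

```bash
python3 f.py
```

```text
[-0.808  0.743 -0.438] [-4.7 -5.2 17.8] -2.172 tool x,y [-0.99 -0.1 ] [-0.1   0.99]
```

Request:
apply_moves([
  [0, 0, -0.002, 0, 0, 0, 1],
  [0, 0, -0.002, 0, 0, 0, 1],
  [0, 0, -0.002, 0, 0, 0, 1],
  [0, 0, -0.002, 0, 0, 0, 1],
  [0, 0, 0, 0, 0, 0, 1],
])

```text
t: 8.57
tcp_pos: [0.5526, -0.1775, 0.1451]
tool_rot: [-0.051, 0.999, -0.002, 0.0]
force: [-1.4, -5.7, 3.6]
finger_gap: 0.559
gripper_force: 82.8
```

```bash
python3 f.py
```

```text
[-1.059  0.089 -0.094] [-1.4 -5.7  3.6] -2.173 tool x,y [-0.99 -0.1 ] [-0.1   0.99]
```

Request:
apply_moves([
  [0, -0.0007, -0.002, 0, 0, 0, 1],
  [0, 0, -0.002, 0, 0, 0, 1],
  [0, 0, -0.002, 0, 0, 0, 1],
  [0, 0, -0.002, 0, 0, 0, 1],
  [0, 0, 0, 0, 0, 0, 1],
])

```text
t: 9.2
tcp_pos: [0.5525, -0.1765, 0.1523]
tool_rot: [-0.051, 0.999, -0.0, -0.0]
force: [1.4, -4.6, -3.4]
finger_gap: 0.559
gripper_force: 83.1
```

```bash
python3 f.py
```

```text
[-0.87  -0.356  0.02 ] [ 1.4 -4.6 -3.4] -2.175 tool x,y [-0.99 -0.1 ] [-0.1   0.99]
```

Request:
apply_moves([
  [0, -0.0007, -0.003, 0, 0, 0, 1],
  [0, 0, -0.003, 0, 0, 0, 1],
  [0, 0, -0.003, 0, 0, 0, 1],
  [0, 0, -0.003, 0, 0, 0, 1],
  [0, 0, 0, 0, 0, 0, 1],
])

```text
t: 9.82
tcp_pos: [0.5516, -0.1759, 0.1651]
tool_rot: [-0.051, 0.999, 0.001, -0.001]
force: [-1.1, 0.2, -1.6]
finger_gap: 0.559
gripper_force: 83.1
```

```bash
python3 f.py
```

```text
[-0.014 -0.039  0.041] [-1.1  0.2 -1.6] -2.176 tool x,y [-0.99 -0.1 ] [-0.1   0.99]
```

Free and light. I'll lift further and look.

Request:
apply_moves([
  [0, 0, -0.01, 0, 0, 0, 1],
  [0, 0, -0.025, 0, 0, 0, 1],
  [0, 0, -0.03, 0, 0, 0, 1],
  [0, 0, -0.03, 0, 0, 0, 1],
  [0, 0, 0, 0, 0, 0, 1],
  [0, 0, 0, 0, 0, 0, 1],
])

```text
t: 10.58
tcp_pos: [0.5517, -0.1765, 0.2593]
tool_rot: [-0.051, 0.999, 0.0, -0.001]
force: [0.1, 0.6, -0.7]
finger_gap: 0.555
gripper_force: 83.1
```

```bash
python3 f.py; python3 - <<'E'
from h import *
s=snapshot("side")[:,:,::-1]
cv2.imwrite("pics/c2.png",cv2.resize(s[70:230,250:370],(450,600),interpolation=cv2.INTER_CUBIC))
S=sense();Q=Rn.from_quat(S["tool_rot"]).as_matrix();p=S["tcp_pos"];print(p,S["q"],Q.round(4),Q.T@(np.array([.565,.140,p[2]])-p))
E
```

```text
[-0.063  0.013  0.002] [ 0.1  0.6 -0.7] -2.176 tool x,y [-0.99 -0.1 ] [-0.1   0.99]
[ 0.55150329 -0.1764125   0.25875909] [-5.02541107e-01  4.35678612e-01  1.51687130e+00  1.18474812e-04
  1.19194109e+00 -2.17557405e+00] [[-0.9948 -0.102  -0.0025]
 [-0.102   0.9948  0.0015]
 [ 0.0023  0.0017 -1.    ]] [-0.04570559  0.31338449  0.00043867]
```

View pics/c2.png

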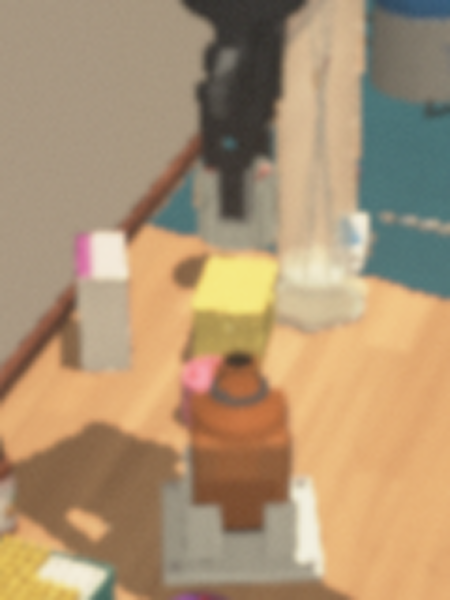

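The cap is off, in the gripper, with the bare neck visible at crop (238,360). I'll carry it over to the tray.

Request:
apply_moves([
  [-0.003, 0.02, 0, 0, 0, 0, 1],
  [-0.0065, 0.0465, 0, 0, 0, 0, 1],
  [-0.0065, 0.0465, 0, 0, 0, 0, 1],
  [-0.0065, 0.0465, 0, 0, 0, 0, 1],
  [-0.0065, 0.0465, 0, 0, 0, 0, 1],
  [-0.0065, 0.0465, 0, 0, 0, 0, 1],
  [-0.0065, 0.0465, 0, 0, 0, 0, 1],
  [-0.0026, 0.0136, 0, 0, 0, 0, 1],
])

```text
t: 11.62
tcp_pos: [0.5633, 0.1423, 0.2589]
tool_rot: [-0.053, 0.999, 0.0, -0.001]
force: [0.2, -0.2, -0.8]
finger_gap: 0.56
gripper_force: 83.2
```

Request:
apply_moves([
  [0, 0, 0.02, 0, 0, -0.125, 1],
  [0, 0, 0.04, 0, 0, -0.125, 1],
  [0, 0, 0.045, 0, 0, -0.125, 1],
  [0, 0, 0.04, 0, 0, 0, 1],
  [0, 0, 0.03, 0, 0, 0, 1],
  [0, 0, 0, 0, 0, 0, 1],
  [0, 0, 0, 0, 0, 0, 1],
])

```text
t: 12.5
tcp_pos: [0.5655, 0.1385, 0.0856]
tool_rot: [-0.236, 0.972, -0.0, 0.001]
force: [0.2, -0.6, -0.6]
finger_gap: 0.558
gripper_force: 83.2
```

```bash
python3 f.py; python3 - <<'E'
from h import *
s=snapshot("side")[:,:,::-1];t=snapshot("top")[:,:,::-1]
a=cv2.resize(t[120:220,205:315],(385,350),interpolation=cv2.INTER_CUBIC)
b=cv2.resize(s[225:325,215:305],(405,450),interpolation=cv2.INTER_CUBIC)
o=np.zeros((450,790,3),np.uint8);o[:350,:385]=a;o[:,385:]=b
cv2.imwrite("pics/c3.png",o);cv2.imwrite("pics/s3.png",s)
print(sense()["tcp_pos"])
E
```

```text
[ 0.004  0.027 -0.044] [ 0.2 -0.6 -0.6] -1.999 tool x,y [-0.89 -0.46] [-0.46  0.89]
[0.56610815 0.13858727 0.08646602]
```

View pics/c3.png

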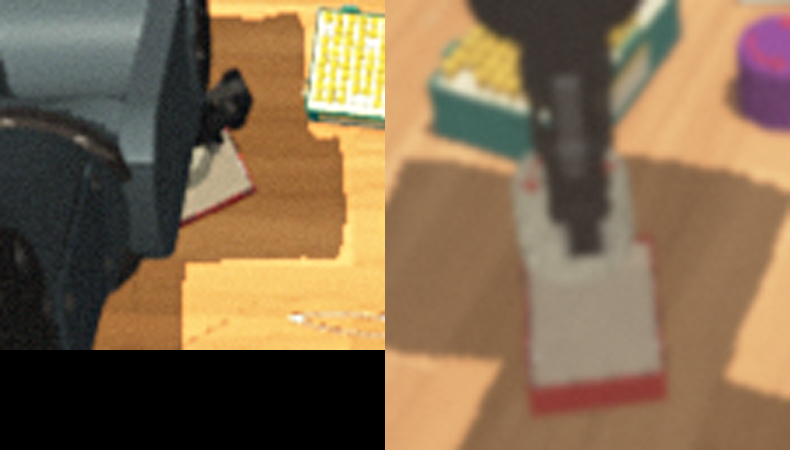

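```bash
python3 - <<'E'
from h import *
p=np.array([.566,.1386])
for z in (.068,.09,.11): print(z,proj("side",[*p,z]))
s=np.array([np.cos(np.radians(27.5)),np.sin(np.radians(27.5))])
a=proj("side",[*p,.09]);b=proj("side",[*(p+.01*s),.09]);print("px/mm short",(b-a)/10)
im=cv2.imread("pics/s3.png").astype(int)
for v in(268,270,272,274,276): print(v,[tuple(im[v,u]) for u in (*range(240,249),*range(266,276))])
l=np.array([.4619]);
E
```

```text
0.068 [259.56673766 276.97036248]
0.09 [258.65730022 269.37633782]
0.11 [257.8055534 262.2640438]
px/mm short [-0.50425281  0.05979629]
268 [(np.int64(77), np.int64(109), np.int64(142)), (np.int64(79), np.int64(111), np.int64(144)), (np.int64(89), np.int64(118), np.int64(145)), (np.int64(106), np.int64(129), np.int64(148)), (np.int64(121), np.int64(143), np.int64(154)), (np.int64(128), np.int64(148), np.int64(158)), (np.int64(125), np.int64(145), np.int64(159)), (np.int64(122), np.int64(142), np.int64(158)), (np.int64(122), np.int64(142), np.int64(157)), (np.int64(124), np.int64(144), np.int64(150)), (np.int64(124), np.int64(143), np.int64(150)), (np.int64(115), np.int64(136), np.int64(147)), (np.int64(100), np.int64(125), np.int64(143)), (np.int64(83), np.int64(111), np.int64(140)), (np.int64(78), np.int64(108), np.int64(142)), (np.int64(76), np.int64(107), np.int64(141)), (np.int64(75), np.int64(107), np.int64(141)), (np.int64(75), np.int64(106), np.int64(140)), (np.int64(76), np.int64(106), np.int64(140))]
270 [(np.int64(78), np.int64(110), np.int64(145)), (np.int64(78), np.int64(
[... 2776 characters left out ...]
)), (np.int64(106), np.int64(131), np.int64(149)), (np.int64(127), np.int64(149), np.int64(159)), (np.int64(136), np.int64(158), np.int64(166)), (np.int64(138), np.int64(159), np.int64(166)), (np.int64(134), np.int64(156), np.int64(163)), (np.int64(124), np.int64(144), np.int64(151)), (np.int64(127), np.int64(146), np.int64(153)), (np.int64(122), np.int64(142), np.int64(149)), (np.int64(112), np.int64(133), np.int64(145)), (np.int64(93), np.int64(115), np.int64(138)), (np.int64(77), np.int64(104), np.int64(138)), (np.int64(72), np.int64(99), np.int64(139)), (np.int64(71), np.int64(98), np.int64(138)), (np.int64(73), np.int64(100), np.int64(137)), (np.int64(74), np.int64(103), np.int64(137))]
```

The side crop shows the cap about 4.5 mm past the TCP along the tray's short axis, with its edges at u≈243.1 and 269.4 px. I'll shift it back and go lower to check.

Request:
apply_moves([
  [0.0035, 0, 0.012, 0, 0, 0, 1],
  [0, 0, 0.015, 0, 0, 0, 1],
  [0, 0, 0.013, 0, 0, 0, 1],
  [0, 0, 0, 0, 0, 0, 1],
  [0, 0, 0, 0, 0, 0, 1],
])

```text
t: 13.22
tcp_pos: [0.5619, 0.1369, 0.0447]
tool_rot: [-0.236, 0.972, 0.0, -0.0]
force: [-0.3, -0.0, -0.5]
finger_gap: 0.559
gripper_force: 83.2
```

```bash
python3 f.py; python3 - <<'E'
from h import *
s=snapshot("side")[:,:,::-1]
cv2.imwrite("pics/c4.png",cv2.resize(s[245:325,225:300],(560,600),interpolation=cv2.INTER_CUBIC))
print(sense()["tcp_pos"])
E
```

```text
[ 0.013 -0.022 -0.031] [-0.3 -0.  -0.5] -2.002 tool x,y [-0.89 -0.46] [-0.46  0.89]
[0.56216862 0.13692581 0.04498081]
```

View pics/c4.png

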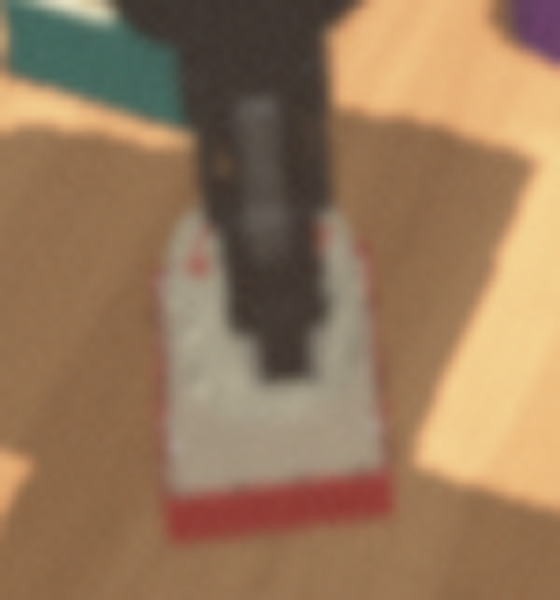

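The side crop shows the cap centred between the tray's side walls. Lowering it now.

Request:
apply_moves([
  [0, 0, 0.006, 0, 0, 0, 1],
  [0, 0, 0.006, 0, 0, 0, 1],
  [0, 0, 0.004, 0, 0, 0, 1],
  [0, 0, 0.002, 0, 0, 0, 1],
  [0, 0, 0.002, 0, 0, 0, 1],
  [0, 0, 0, 0, 0, 0, 1],
])

```text
t: 14.02
tcp_pos: [0.5618, 0.1369, 0.0248]
tool_rot: [-0.236, 0.972, 0.0, -0.0]
force: [0.4, 0.1, -1.7]
finger_gap: 0.557
gripper_force: 83.2
```

```bash
python3 f.py
```

```text
[-0.004 -0.017 -0.047] [ 0.4  0.1 -1.7] -2.002 tool x,y [-0.89 -0.46] [-0.46  0.89]
```

Request:
apply_moves([
  [0, 0, 0.001, 0, 0, 0, 1],
  [0, 0, 0.001, 0, 0, 0, 1],
  [0, 0, 0.001, 0, 0, 0, 1],
  [0, 0, 0, 0, 0, 0, 1],
])

```text
t: 14.52
tcp_pos: [0.5618, 0.1369, 0.0218]
tool_rot: [-0.236, 0.972, 0.0, -0.0]
force: [-0.2, -0.8, -0.2]
finger_gap: 0.558
gripper_force: 83.2
```

Request:
apply_moves([
  [0, 0, 0.0007, 0, 0, 0, 1],
  [0, 0, 0.0007, 0, 0, 0, 1],
  [0, 0, 0, 0, 0, 0, 1],
])

```text
t: 14.9
tcp_pos: [0.5618, 0.1369, 0.0204]
tool_rot: [-0.236, 0.972, 0.0, -0.0]
force: [0.6, 0.1, -0.7]
finger_gap: 0.556
gripper_force: 83.2
```

Request:
apply_moves([
  [0, 0, 0.0007, 0, 0, 0, 1],
  [0, 0, 0.0007, 0, 0, 0, 1],
  [0, 0, 0, 0, 0, 0, 1],
])

```text
t: 15.28
tcp_pos: [0.5619, 0.1369, 0.0197]
tool_rot: [-0.236, 0.972, -0.0, 0.0]
force: [-1.8, -0.7, 4.2]
finger_gap: 0.56
gripper_force: 83.6
```

Request:
apply_moves([
  [0, 0, 0.0006, 0, 0, 0, 1],
  [0, 0, 0.0006, 0, 0, 0, 1],
  [0, 0, 0, 0, 0, 0, 1],
])

```text
t: 15.65
tcp_pos: [0.5619, 0.1369, 0.0196]
tool_rot: [-0.236, 0.972, -0.0, 0.0]
force: [-2.1, 0.2, 12.7]
finger_gap: 0.562
gripper_force: 84.4
```

Contact came at the expected floor height. I'll ease off and release.

Request:
apply_moves([
  [0, 0, -0.0009, 0, 0, 0, 1],
  [0, 0, 0, 0, 0, 0, 1],
  [0, 0, 0, 0, 0, 0, 0],
  [0, 0, 0, 0, 0, 0, -0.2],
  [0, 0, 0, 0, 0, 0, -0.3],
  [0, 0, 0, 0, 0, 0, -0.5],
  [0, 0, 0, 0, 0, 0, -0.7],
  [0, 0, 0, 0, 0, 0, -0.7],
], force=20)

```text
t: 16.65
tcp_pos: [0.5618, 0.1369, 0.0187]
tool_rot: [-0.236, 0.972, 0.0, -0.0]
force: [-0.3, 0.9, -0.1]
finger_gap: 0.851
gripper_force: 0.0
```

Request:
apply_moves([
  [0, 0, -0.01, 0, 0, 0, -0.7],
  [0, 0, -0.02, 0, 0, 0, -0.7],
  [0, 0, -0.03, 0, 0, 0, -0.7],
  [0, 0, -0.05, 0, 0, 0, -0.7],
  [0, 0, -0.05, 0, 0, 0, -0.7],
  [0, 0, -0.02, 0, 0, 0, -0.7],
  [0, 0, 0, 0, 0, 0, -0.7],
])

```text
t: 17.52
tcp_pos: [0.563, 0.137, 0.2014]
tool_rot: [-0.236, 0.972, -0.001, 0.003]
force: [0.6, 1.4, -0.6]
finger_gap: 0.851
gripper_force: 0.0
```

```bash
python3 f.py; python3 - <<'E'
from h import *
s=snapshot("side")[:,:,::-1]
cv2.imwrite("pics/c5.png",cv2.resize(s[140:340,220:400],(540,600),interpolation=cv2.INTER_CUBIC))
E
```

```text
[-0.007 -0.02  -0.031] [ 0.6  1.4 -0.6] -2.002 tool x,y [-0.89 -0.46] [-0.46  0.89]
```

View pics/c5.png

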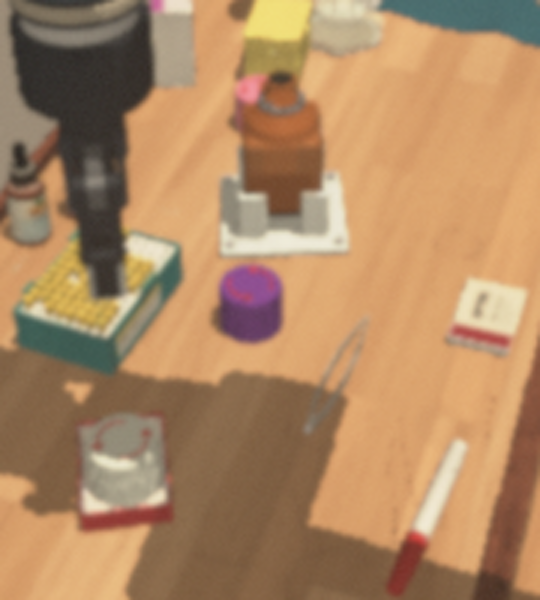

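The cap sits upright in the tray at crop (123,455), clear of the walls. The bottle is open, and the forceps, pen and booklet look undisturbed.

```bash
python3 -c "
from station import *
print(sign_off())"
```

```text
the job is handed in; nothing more can be done
None
```

The bottle is open and its cap stands right side up on the floor of the red tray. The highest push I read was 19 N, the forceps, pen and booklet were left alone, and I handed the job in at about 18 s.

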